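# Start the table food warmer

## Robot

A 6-joint arm with a two-finger parallel gripper is mounted at the origin on the work surface. World frame = base frame: x ahead of the robot, y to its left, z up, the work surface at z = 0. Lengths are in m, angles in degrees, forces in N, time in s.
With the tool pointing down it reaches from about 0.3 to 0.75 m from the base axis. Payload 8.5 kg.
Tool frame: the origin (TCP) lies midway between the tips of the shut fingers; the grasp point (between the pads) lies 19 mm behind it (env.grasp_offset is the distance from the TCP to the grasp point, in m); z points along the fingers, y is the line along which they close (so a half turn about z gives the same grasp; the last joint's range is limited). The gripper opens to 85 mm and grips with 20 to 120 N. Pads are 22 mm wide; open, the fingers measure 114 mm over their backs; the gripper's body (76 mm by 85 mm) begins 54 mm behind the grasp point. The pads swing forward as they close: fully open they stand 13 mm farther back than shut.
Start: joints at [52.752, 21.807, 74.336, -0, 83.858, -12.336], TCP at [0.232, 0.499, 0.231] pointing down, gripper open.
Joint ranges: [-178.18, 178.18], [-50.72, 133.34], [12.68, 142.11], [-81.47, 261.47], [9.98, 163.14], [-165.26, 165.26]. Speed limits (degrees/s): [136.94, 136.94, 180, 180, 180, 180].

## Interface

Orientations are given as a 3x3 rotation matrix whose columns are the frame's x, y, z axes.
In Python, from rig import env gives the robot as it stands.
- The arm moves only by the tool servo_tool, never from a script. Its argument "deltas" is text: rows parted by semicolons, each of 7 numbers parted by spaces: the opening, from 0 (shut) to 1 (fully open), then the shift along the tool's x, y, z in mm, then the turn, a rotation vector about the tool's x, y, z in rad. A call has 1 to 8 rows; each row shifts and turns the commanded pose from where the row before left it, along the tool's axes as they then stand; what a row does not reach is not made up. A row lasts 1/12 s, in which the tool goes at most 41.7 mm and 7.16 degrees, less where a joint would pass 70% of its speed; a pose out of reach is approached as far as the arm can. A call is refused whole if a number of a shift passes 41.7 or a number of a turn 0.125, either way. A call with a gripper value outside its range is refused whole. The fingers move at their own pace and stop on an object; "newtons" is the grip in N (left out, the last holds). Time passes only in rows, so rows that do not move let the fingers close. It gives the time, the measured TCP pose, the force, the opening and the grip force at its end, in the units of the state.
- env.observe(): the state, without advancing time (a new reading comes with each control period).
- env.get_image(name): name is "side" or "top" or "wrist"; returns a dict with "img" (384x512x3 uint8, red, green, blue), "depth" (384x512 float32, m along the optical axis (not along the pixel's ray), 0 where there is no reading), "camera_matrix" (3x3 intrinsics, pixels), "D" ([k1, k2, p1, p2, k3] as OpenCV has them; the pictures are not rectified), "world_to_cam" (4x4, takes a point from world to camera coordinates). Camera axes: x right, y down, z forward; pixel columns grow to the right and rows downward; lengths in m; the calibration is good to about 2 mm. A picture is of the moment at which its call begins.
- env.close_job(): hands the job in; it is judged then, once.
Trained networks look in a picture, given as the dict that the camera call returned (one of the last four; its "shot" number tells which), for a name from the list of things; names that differ only in an ending like _2 or _b are one class to them, and where a whole thing is asked for, a point or a joint stands for the part that bears it (a point fixed in the world has none). Each returns a list of dicts, best first, with "conf" (0 to 1); they miss things now and then, are a little off and sometimes report something else, mostly with a low value. They report only what shows in the picture. A call takes as long as a camera call.
- env.spot_in(name, picture): "bbox" ([centre column, centre row, width, height] in pixels, round what is visible of it).
- env.spot_point(name, picture): "uv" ([column, row] in pixels: a listed point, or the origin of a listed thing).
The state is a dict: "time_s": time; "q": joint angles; "qvel": joint speeds; "joint_efforts": joint torques, N m; "position": TCP position; "tool_rot": TCP orientation; "ft_force": force on the tool from outside, world axes, zero at the start; "wrist_torque": the same for the moment, N m; "grip_width": finger opening in m; "gripper_force": force on a finger pad.
Only numpy, scipy, OpenCV 4.12 (cv2) and the standard library are available. Lean on these libraries where they do the work, as an engineer would, in place of code of your own. Each camera call takes 0.05 s, during which the arm holds its last target. There are 200 camera calls.

## Task

Start the food warmer on the restaurant table by its row of controls: first tip the power rocker over by pressing its raised end, the one nearer the black hot plate, fully down, next push the long bar key fully in so that it stays down, and then press the round key fully and hold it down for at least two seconds before letting it come up. Press nothing out of turn, do not press the square key at all, and do not pick up, shift or knock over any of the tableware.

Things in the scene. Friction and masses are not known exactly. Their poses are not given: they have to be found in the camera images.
- warmer: fixed steel food warmer, 400 x 400 mm; origin on the table under the key row's centre, x across the row away from the robot to the black hot plate (top 56 mm up), y along the row. Key deck: top 50 mm up, 100 mm either side of the row. Four aluminium bezels (66 x 50 x 6 mm) 85 mm apart along y, each with one black control, in any order: rocker, long bar key, round key, square key
- power_rocker (a joint): power rocker, black, 50 mm long (along the warmer's x) by 26 mm wide, pivoting about the warmer's y at its middle (pivot 62 mm above the table). 0 rad = off, far (+x, hot plate side) end raised; 0.30 rad = on, far end pressed fully down (that end sinks about 7 mm). About 2.5 N pressed at the end tips it; it stays where it is left
- power_rocker_end (a point): point on the rocker's top face, 20 mm from the pivot towards its far end: press straight down here; moves with the rocker (about 69 mm above the table when off, 63 mm when on). Its own axes are those of the warmer when the rocker is off and tilt with it
- heat_key (a joint): travel of the long bar key: 0 m = up, 0.007 m = fully in. No spring: friction of about 3 N, it stays where it is pushed
- heat_key_top (a point): centre of the top of the long bar key: a straight black bar 56 mm long (along the warmer's x) by 16 mm wide, flat top 66 mm above the table when up; axes as the warmer's
- start_key (a joint): travel of the round key: 0 m = up, 0.006 m = fully down. Springs back; 1.5 N at first, 5 N when fully down
- start_key_top (a point): centre of the top of the round black start key, 38 mm diameter, flat top 66 mm above the table when up
- stop_key (a joint): travel of the square key: 0 m = up, 0.006 m = fully down. Same spring as the round key
- stop_key_top (a point): centre of the top of the square black key, 34 x 34 mm, flat top 66 mm above the table when up; not to be pressed
- salt: bystander, loose: glass salt shaker with steel cap, 32 mm diameter, 55 mm tall, standing on the warmer's key deck on the near (robot) side of the key row; origin under its centre
- pepper: bystander, loose: glass pepper shaker, same shape as the salt (32 mm diameter, 55 mm tall), standing on the key deck on the far side of the key row, about 75 mm from the row's centre line; origin under its centre
- spoon: bystander, loose: steel spoon, 150 mm long, lying along the near edge of the key deck; origin on its underside near mid-length
- pot: bystander, loose: lidded round copper pot with a brass lid and ball knob, 124 mm diameter, 88 mm tall, on the warmer's black hot plate; origin under its centre
- bowl: bystander, loose: open copper bowl, 120 mm diameter, 45 mm tall, on the hot plate; origin under its centre
- tray: bystander, loose: round brass tray, 290 mm diameter, 14 mm tall, on the table to the robot's right (-y); origin under its centre
- dip_bowl: bystander, loose: terracotta bowl, 90 mm diameter, 38 mm tall, standing on the brass tray; origin under its centre
- tumbler: bystander, loose: glass tumbler, 68 mm diameter, 100 mm tall, on the table to the robot's left (+y); origin under its centre

How it is judged (in metres and radians):
On the way, in this order (a step that is already met when the one before it is completed fails the run):
1. the power rocker is tipped over to on (at least 0.24 of 0.30 rad) (value of joint power_rocker above 0.24 rad), for 0.2 s.
2. with the power on, the long bar key is pushed in (at least 5.5 of 7 mm) (value of joint power_rocker above 0.24 rad and value of joint heat_key above 0.0055 m), for 0.2 s.
3. with both on, the round key is held down (at least 4.5 of 6 mm) for 1.8 s (all of step 2 and value of joint start_key above 0.0045 m), for 1.8 s.
At the end, for the whole second after the job is handed in: rocker on (over 0.24 rad), bar key in (over 5.5 mm), round and square keys up (within 1.5 mm), every piece of tableware upright and within 20 mm of where it started (all of step 2 and value of joint each of start_key, stop_key below 0.0015 m and distance of each of salt, pepper, spoon, pot, bowl, tray, dip_bowl, tumbler from where it was at the start of the episode below 0.02 m and angle between each of salt, pepper, pot, bowl, tray, dip_bowl, tumbler's own z axis and vertical below 0.3 rad); the robot touches nothing.
It fails at once if the square key is pressed (over 2.5 mm) (value of joint stop_key above 0.0025 m).
It fails at once if the bar key is pushed (over 3 mm) before the power rocker is on (value of joint heat_key above 0.003 m and value of joint power_rocker below 0.2 rad).
It fails at once if the round key is pressed (over 2.5 mm) before the power rocker is on and the bar key is in (value of joint start_key above 0.0025 m and (value of joint power_rocker below 0.2 rad or value of joint heat_key below 0.005 m)).
It fails at once if a piece of tableware is lifted, carried or shifted (over 20 mm) (distance of any of salt, pepper, spoon, pot, bowl, tray, dip_bowl, tumbler from where it was at the start of the episode above 0.02 m).
It fails at once if a piece of tableware is tipped (over 0.3 rad) (angle between any of salt, pepper, pot, bowl, tray, dip_bowl, tumbler's own z axis and vertical above 0.3 rad).
It also fails if it takes over 53 s, if anything falls off the work surface, if the arm or the gripper's body presses on something with over 40 N, if the wrist force passes 120 N, or if a joint passes its speed limit or range.

## Working session

There is one attempt and no reset: what is moved stays moved. The work goes in short steps, Python scripts to look and compute and a tool call to move; the robot and the scene stay as the last step left them, time stands still between calls to the robot, and variables do not carry over. Pictures are saved under pics/ and viewed, at most 10 in all, crops included, and the job is handed in when it is done.

Besides the shell and the picture viewer there is one more tool, called as name(argument=value, ...) on one line, values as JSON. servo_tool: Moves the arm, as the interface text tells. Its arguments: {"type":"object","properties":{"deltas":{"type":"string"},"newtons":{"type":"number"}},"required":["deltas"]}

```bash
mkdir -p pics
cat > h.py <<'E'
import numpy as np, cv2
from rig import env
def world(p,uv,z=None):
    K=p["camera_matrix"];T=np.array(p["world_to_cam"]);R=T[:3,:3];t=T[:3,3]
    n=cv2.undistortPoints(np.array([[uv]],float),K,np.array(p["D"],float))[0,0]
    d=R.T@np.array([n[0],n[1],1]);c=-R.T@t
    if z is None:
        u,v=int(round(uv[0])),int(round(uv[1]))
        w=p["depth"][max(0,v-2):v+3,max(0,u-2):u+3];w=w[w>0]
        return c+d*np.median(w) if len(w) else None
    return c+d*(z-c[2])/d[2]
E
python3 - <<'E'
from h import *
np.set_printoptions(precision=4,suppress=True)
ims=[]
for cam in ["top","side","wrist"]:
    p=env.get_image(cam); ims.append(p["img"])
    print(cam, (-np.array(p["world_to_cam"])[:3,:3].T@np.array(p["world_to_cam"])[:3,3]))
    for n,z in [("power_rocker_end",.069),("heat_key_top",.066),("start_key_top",.066),("stop_key_top",.066),("warmer",0),("salt",.05),("pepper",.05),("pot",.056),("bowl",.056),("tumbler",0),("spoon",.05),("dip_bowl",.01)]:
        for r in env.spot_point(n,p)[:2]:
            print(n,round(r["conf"],2),np.round(r["uv"],1),world(p,r["uv"],z),"depth",world(p,r["uv"]))
    cv2.imwrite(f"pics/{cam}0.png",p["img"][...,::-1])
cv2.imwrite("pics/a.png",cv2.resize(np.hstack(ims[:2]),(800,300))[...,::-1])
s=env.observe();print(s["time_s"],s["position"],s["tool_rot"],s["ft_force"])
E
```

```text
top [ 0.4284 -0.0256  1.6611]
power_rocker_end 0.51 [253.5 191.8] [ 0.5708 -0.0144  0.069 ] depth [ 0.5711 -0.0143  0.066 ]
heat_key_top 0.48 [199.  207.4] [0.524  0.1654 0.066 ] depth [0.5245 0.1664 0.0578]
heat_key_top 0.47 [279.5 197.3] [ 0.551 -0.099  0.066] depth [ 0.5509 -0.0989  0.0668]
start_key_top 0.4 [277.2 197. ] [ 0.5521 -0.0915  0.066 ] depth [ 0.5521 -0.0915  0.066 ]
start_key_top 0.3 [199.7 206.5] [0.5269 0.163  0.066 ] depth [0.5273 0.1636 0.0608]
stop_key_top 0.49 [227.9 200. ] [0.5462 0.07   0.066 ] depth [0.546  0.0699 0.0677]
warmer 0.84 [242.4 202.6] [0.541  0.0248 0.    ] depth [0.5376 0.0232 0.0498]
salt 0.6 [278.8 220.7] [ 0.475  -0.0953  0.05  ] depth [ 0.4736 -0.0931  0.0999]
pepper 0.52 [264.1 174.5] [ 0.6293 -0.0507  0.05  ] depth [ 0.6225 -0.0499  0.1043]
pot 0.88 [264.6 140.3] [ 0.7435 -0.0553  0.056 ] depth [ 0.7296 -0.054   0.1267]
bowl 0.91 [213.2 139.9] [0.7493 0.1164 0.056 ] depth [0.7483 0.1159 0.061 ]
bowl 0.33 [409.7 227.7] [ 0.439  -0.5323  0.056 ] depth [ 0.4393 -0.547   0.0093]
tumbler 0.58 [106.  213.5] [0.5134 0.4995 0.    ] depth [0.5094 0
[... 911 characters left out ...]
93. ] [ 0.6301 -0.0553  0.05  ] depth [ 0.6275 -0.0626  0.0547]
pot 0.57 [291.8 184. ] [ 0.7567 -0.0362  0.056 ] depth [ 0.7234 -0.1119  0.1034]
bowl 0.87 [271.3 167.3] [0.7283 0.1047 0.056 ] depth [0.7201 0.0832 0.0682]
tumbler 0.83 [199. 147.] [0.5236 0.4665 0.    ] depth [0.5233 0.4648 0.0008]
spoon 0.6 [203.2 178.9] [0.4597 0.0976 0.05  ] depth [0.456  0.0797 0.0603]
wrist [0.1613 0.5307 0.373 ]
heat_key_top 0.32 [326.7 316.1] [0.4572 0.502  0.066 ] depth [0.4899 0.4988 0.032 ]
tumbler 0.7 [323.9 316.1] [0.5188 0.4915 0.    ] depth [0.4893 0.4947 0.0307]
1.95 [0.2316 0.4988 0.2313] [[-0.907   0.4212 -0.    ]
 [ 0.4212  0.907  -0.    ]
 [ 0.     -0.     -1.    ]] [ 0.2461 -0.6468 -0.5423]
```

View pics/top0.png

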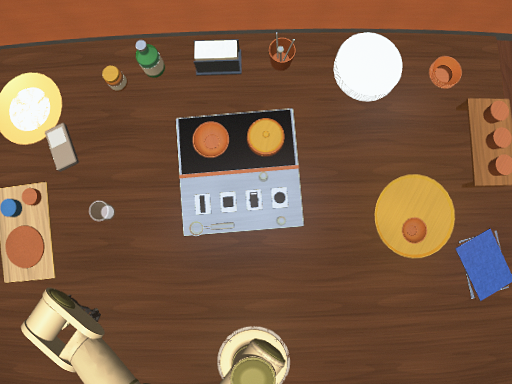

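View pics/side0.png

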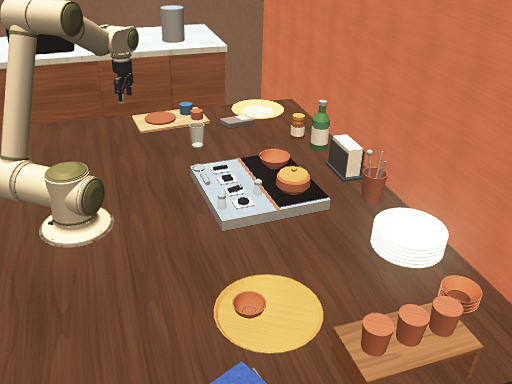

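The top view shows the row from left (+y) to right: bar (203,204), square (228,202), rocker (254,200), round (279,198). Salt is at (280,221), pepper at (263,177) and the spoon at (212,227). The side view shows the same order. Next I'll shut the gripper, square the tool to the warmer and take the wrist camera over the row.

servo_tool(deltas="0 0 0 0 0 0 -0.103; 0 0 0 0 0 0 -0.103; 0 0 0 0 0 0 -0.103; 0 0 0 0 0 0 -0.103; 0 0 0 0 0 0 -0.103; 0 -12 -37 0 0 0 0; 0 -12 -37 0 0 0 0; 0 -12 -37 0 0 0 0")

```text
time_s: 2.62
position: [0.2764, 0.3899, 0.2311]
tool_rot: [[-0.997, -0.082, -0.0], [-0.082, 0.997, -0.0], [0.0, -0.0, -1.0]]
ft_force: [-0.2, -0.5, -0.3]
grip_width: -0.0001
gripper_force: 0.0
```

servo_tool(deltas="0 -12 -37 0 0 0 0; 0 -12 -37 0 0 0 0; 0 -12 -37 0 0 0 0; 0 -12 -37 0 0 0 0; 0 -12 -37 0 0 0 0; 0 -12 -37 0 0 0 0; 0 -12 -37 0 0 0 0; 0 -12 -37 0 0 0 0")

```text
time_s: 3.28
position: [0.3961, 0.1018, 0.2316]
tool_rot: [[-0.997, -0.08, 0.001], [-0.08, 0.997, -0.0], [-0.001, -0.0, -1.0]]
ft_force: [0.3, 0.6, -0.4]
grip_width: -0.0003
gripper_force: 0.0
```

servo_tool(deltas="0 -12 -37 0 0 0 0; 0 -12 -37 0 0 0 0; 0 0 0 0 0 0 0; 0 0 0 0 0 0 0")

```text
time_s: 3.62
position: [0.4261, 0.0303, 0.2312]
tool_rot: [[-0.997, -0.076, -0.0], [-0.076, 0.997, 0.0], [0.0, 0.0, -1.0]]
ft_force: [-0.7, -0.0, -0.1]
grip_width: -0.0001
gripper_force: 0.0
```

```bash
cat > m.py <<'E'
from h import *
import sys
np.set_printoptions(precision=4,suppress=True)
s=env.observe();print(s["time_s"],s["position"],s["tool_rot"][:2],s["ft_force"],s["grip_width"])
p=env.get_image("wrist")
T=np.array(p["world_to_cam"]);print("cam",-T[:3,:3].T@T[:3,3],"axis",T[2,:3])
for n,z in [("power_rocker_end",.069),("heat_key_top",.066),("start_key_top",.066),("stop_key_top",.066),("salt",.05),("pepper",.05),("spoon",.05)]:
    for r in env.spot_point(n,p)[:2]:
        print(n,round(r["conf"],2),np.round(r["uv"],1),world(p,r["uv"],z),"depth",world(p,r["uv"]))
cv2.imwrite(f"pics/{sys.argv[1]}.png",p["img"][...,::-1])
np.savez(f"{sys.argv[1]}.npz",**{k:v for k,v in p.items()})
E
python3 m.py w1
```

```text
3.6167 [0.4261 0.0303 0.2312] [[-0.9971 -0.0764 -0.0003]
 [-0.0764  0.9971  0.0001]] [-0.7112 -0.0028 -0.1124] -7.847938105109304e-05
cam [0.3488 0.0235 0.3728] axis [ 0.3017  0.0241 -0.9531]
power_rocker_end 0.67 [216.8 276.8] [ 0.5665 -0.0115  0.069 ] depth [0.4204 0.012  0.2729]
power_rocker_end 0.41 [247.9 235.3] [0.5033 0.0252 0.069 ] depth [0.416  0.0242 0.2407]
heat_key_top 0.58 [148.5 200.8] [ 0.468  -0.0975  0.066 ] depth [ 0.4634 -0.0928  0.0778]
heat_key_top 0.56 [344.2 260. ] [0.5305 0.1522 0.066 ] depth [0.531  0.1526 0.0652]
start_key_top 0.93 [152.8 257.5] [ 0.5458 -0.0952  0.066 ] depth [ 0.5466 -0.0957  0.0648]
stop_key_top 0.68 [283.2 260.7] [0.5377 0.0734 0.066 ] depth [0.4184 0.0419 0.2598]
salt 0.82 [152.5 198.9] [ 0.4712 -0.0986  0.05  ] depth [ 0.464  -0.0914  0.0692]
pepper 0.21 [344.2 262.2] [0.5434 0.1595 0.05  ] depth [0.5343 0.1532 0.065 ]
spoon 0.56 [332.  199.8] [0.4549 0.1283 0.05  ] depth [0.4515 0.125  0.0603]
```

View pics/w1.png

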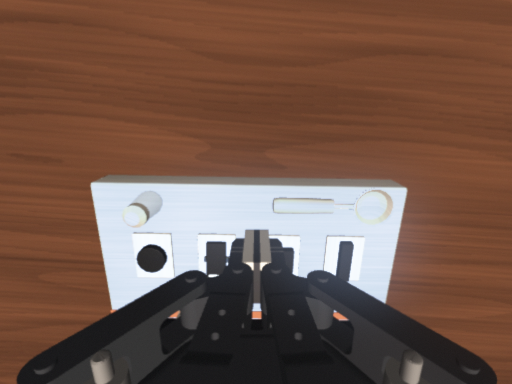

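The wrist view has +x pointing down. Round is at (152,258), rocker (216,257), square (290,258) half hidden, bar (344,260), salt (137,214) and spoon (330,206). I'll refine the centres by dark-blob centroids in both views.

Run:
```python
from h import *
np.set_printoptions(precision=4,suppress=True)
def blobs(img,p,boxes,names,z=.066):
    g=img.max(2).astype(float)
    for n,(u0,u1,v0,v1) in zip(names,boxes):
        G=g[v0:v1,u0:u1]; hi=np.percentile(G,90)
        w=np.clip((0.85*hi-G),0,None); 
        vv,uu=np.mgrid[v0:v1,u0:u1]; uv=[(w*uu).sum()/w.sum(),(w*vv).sum()/w.sum()]
        print(n,np.round(uv,2),world(p,uv,z),w.sum()/hi)
t=env.get_image("top")
blobs(cv2.imread("pics/top0.png"),t,[(198,209,196,214),(223,234,195,209),(249,260,192,209),(274,286,191,206)],["bar","sq","rock","round"])
w=dict(np.load("w1.npz",allow_pickle=True))
blobs(w["img"],w,[(330,359,238,282),(136,170,238,276)],["bar","round"])
a=cv2.resize(cv2.imread("pics/top0.png")[160:240,170:310],None,fx=5,fy=5,interpolation=2)
b=cv2.resize(w["img"][...,::-1][170:310,90:410],(700,306))
b=cv2.copyMakeBorder(b,0,0,0,0,0); c=np.zeros((594,700,3),np.uint8); c[:288]=a[50:338]; c[288:594]=b
cv2.imwrite("pics/c.png",c)
```

```text
bar [202.01 203.82] [0.5356 0.1553 0.066 ] 42.85251711639147
sq [227.71 201.43] [0.5415 0.0707 0.066 ] 54.183333333333344
rock [253.55 199.79] [ 0.5448 -0.0139  0.066 ] 52.39591836734694
round [279.32 197.17] [ 0.5514 -0.0984  0.066 ] 51.327551020408166
bar [342.85 263.04] [0.5351 0.1513 0.066 ] 272.20905511811026
round [151.39 257.88] [ 0.5465 -0.097   0.066 ] 416.2338582677166
```

View pics/c.png

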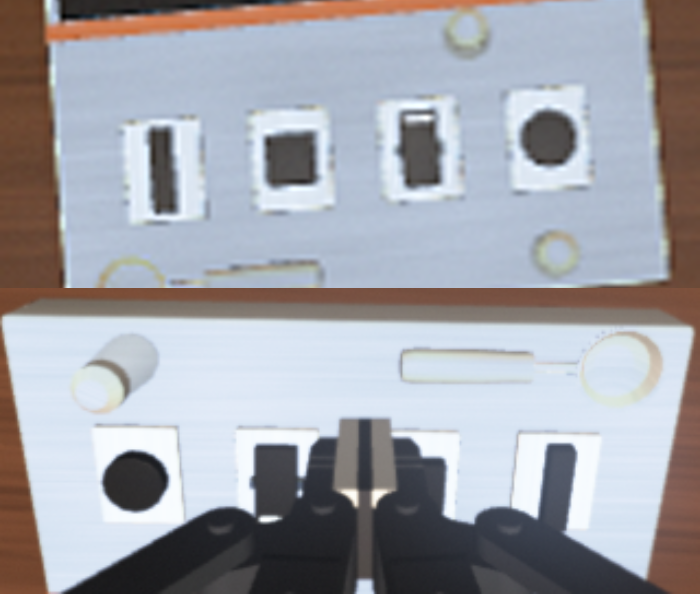

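Both views agree: row centre about (0.542, 0.028), yaw 3.6°, rocker pivot about (0.545, -0.014). Moving above the rocker's far end.

servo_tool(deltas="0 -27.5 -10.8 15 0 0 0; 0 -27.5 -10.8 15 0 0 0; 0 -27.5 -10.8 20 0 0 0; 0 -27.5 -10.8 25 0 0 0; 0 -27.5 -10.8 30 0 0 0; 0 0 0 20 0 0 0; 0 0 0 15 0 0 0; 0 0 0 0 0 0 0")

```text
time_s: 4.73
position: [0.5654, -0.0104, 0.0883]
tool_rot: [[-0.997, -0.08, -0.006], [-0.08, 0.997, 0.001], [0.006, 0.002, -1.0]]
ft_force: [0.0, 0.2, -0.4]
grip_width: 0.0001
gripper_force: 0.0
```

```bash
python3 m.py w2 | head -4
python3 - <<'E'
import cv2
cv2.imwrite("pics/w2c.png",cv2.resize(cv2.imread("pics/w2.png"),(768,576)))
E
```

```text
4.7333 [ 0.5654 -0.0104  0.0883] [[-0.9967 -0.0803 -0.0063]
 [-0.0803  0.9968  0.0015]] [ 0.0272  0.1502 -0.3764] 6.827563771484578e-05
cam [ 0.489  -0.0177  0.2304] axis [ 0.2959  0.0265 -0.9548]
power_rocker_end 0.83 [257.1 228.4] [ 0.5644 -0.0106  0.069 ] depth [ 0.5644 -0.0106  0.0688]
```

View pics/w2c.png

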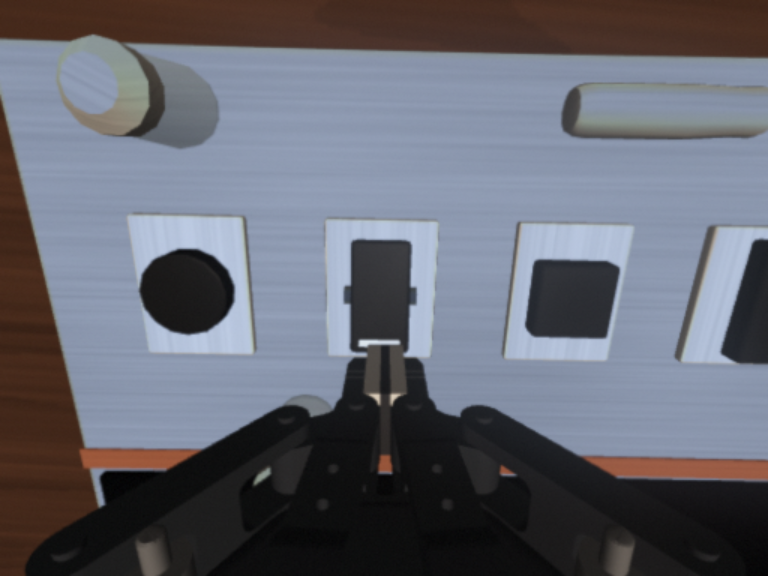

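The fingertip stands over the rocker's white-striped far end at about (384,350), in line with the rocker at column 381. Pressing.

servo_tool(deltas="0 -2 0 8 0 0 0; 0 0 0 7 0 0 0; 0 0 0 3 0 0 0; 0 0 0 3 0 0 0; 0 0 0 2 0 0 0; 0 0 0 1.5 0 0 0; 0 0 0 0 0 0 0; 0 0 0 0 0 0 0")

```text
time_s: 5.8
position: [0.5687, -0.0107, 0.0671]
tool_rot: [[-0.997, -0.08, -0.0], [-0.08, 0.997, -0.0], [0.0, -0.0, -1.0]]
ft_force: [0.3, 0.1, 0.4]
grip_width: -0.0001
gripper_force: 0.0
```

servo_tool(deltas="0 0 0 1 0 0 0; 0 0 0 1 0 0 0; 0 0 0 1 0 0 0; 0 0 0 1 0 0 0; 0 0 0 0 0 0 0; 0 0 0 0 0 0 0")

```text
time_s: 6.3
position: [0.5693, -0.0107, 0.0635]
tool_rot: [[-0.997, -0.08, 0.001], [-0.08, 0.997, -0.0], [-0.001, -0.0, -1.0]]
ft_force: [2.2, 0.1, 4.8]
grip_width: 0.0002
gripper_force: 2.7
```

servo_tool(deltas="0 0 0 1 0 0 0; 0 0 0 1 0 0 0; 0 0 0 0 0 0 0; 0 0 0 0 0 0 0")

```text
time_s: 6.63
position: [0.5694, -0.0108, 0.0632]
tool_rot: [[-0.997, -0.08, 0.003], [-0.08, 0.997, -0.001], [-0.003, -0.001, -1.0]]
ft_force: [-3.3, 1.7, 19.3]
grip_width: -0.0004
gripper_force: 9.4
```

servo_tool(deltas="0 0 0 -8 0 0 0; 0 0 0 -25 0 0 0; 0 4.4 33.7 0 0 0 0; 0 4.4 33.7 0 0 0 0; 0 4.3 33.7 0 0 0 0; 0 4.3 33.7 0 0 0 0; 0 4.3 33.7 0 0 0 0; 0 0 0 0 0 0 0")

```text
time_s: 7.3
position: [0.5315, 0.1602, 0.0938]
tool_rot: [[-0.996, -0.085, -0.002], [-0.085, 0.996, 0.001], [0.002, 0.001, -1.0]]
ft_force: [-0.9, -0.5, -0.4]
grip_width: 0.0002
gripper_force: 0.0
```

```bash
python3 m.py w3 | head -7
python3 - <<'E'
import cv2
cv2.imwrite("pics/w3c.png",cv2.resize(cv2.imread("pics/w3.png"),(768,576)))
E
```

```text
7.3 [0.5315 0.1602 0.0938] [[-0.9964 -0.0847 -0.0019]
 [-0.0847  0.9964  0.0009]] [-0.9045 -0.5405 -0.3771] 0.0001993687715294092
cam [0.4545 0.1526 0.2356] axis [ 0.3     0.0274 -0.9535]
power_rocker_end 0.59 [ 15.3 247.5] [ 0.5613 -0.004   0.069 ] depth [ 0.5656 -0.0104  0.0623]
heat_key_top 0.92 [249.1 226. ] [0.5332 0.1547 0.066 ] depth [0.5337 0.1547 0.0651]
stop_key_top 0.59 [131.9 224.3] [0.5387 0.0746 0.066 ] depth [0.5391 0.0742 0.0651]
spoon 0.84 [218.  109.3] [0.4586 0.1279 0.05  ] depth [0.4584 0.1295 0.0617]
```

View pics/w3c.png

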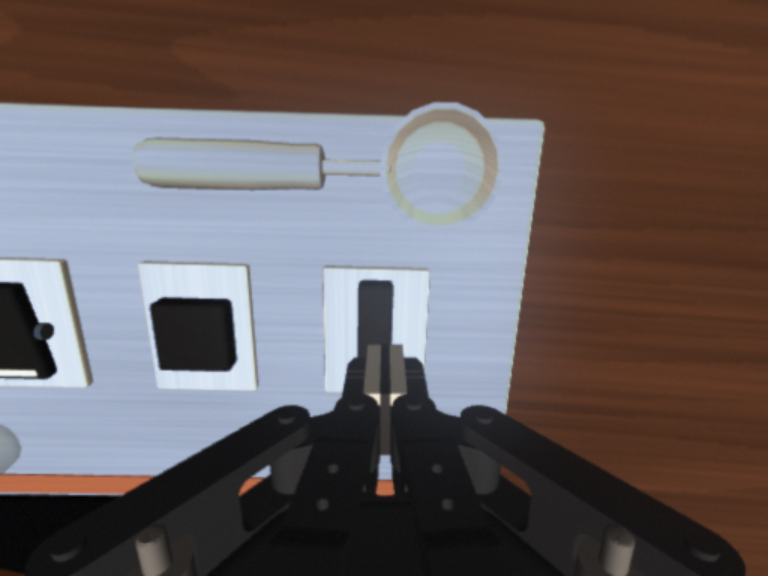

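Bar key top is at about (375,335) in the enlarged picture, column 375 against the tip's 385, so shift by -5.5 mm in y. The rocker at the left has its far end down. Correcting, then pressing.

servo_tool(deltas="0 -1.5 -5.6 5 0 0 0; 0 0 0 8 0 0 0; 0 0 0 6 0 0 0; 0 0 0 4 0 0 0; 0 0 0 3 0 0 0; 0 0 0 3 0 0 0; 0 0 0 2 0 0 0; 0 0 0 0 0 0 0")

```text
time_s: 8.37
position: [0.5355, 0.1501, 0.0628]
tool_rot: [[-0.997, -0.08, -0.0], [-0.08, 0.997, -0.0], [0.0, -0.0, -1.0]]
ft_force: [0.5, -0.0, 0.1]
grip_width: 0.0003
gripper_force: 0.0
```

servo_tool(deltas="0 0 0 -4 0 0 0; 0 1 4.5 0 0 0 0; 0 0 0 3 0 0 0; 0 0 0 2 0 0 0; 0 0 0 1.5 0 0 0; 0 0 0 1.5 0 0 0; 0 0 0 0 0 0 0; 0 0 0 0 0 0 0")

```text
time_s: 9.03
position: [0.5342, 0.1544, 0.059]
tool_rot: [[-0.997, -0.08, -0.0], [-0.08, 0.997, -0.0], [0.0, -0.0, -1.0]]
ft_force: [-0.1, 0.0, 0.8]
grip_width: 0.0002
gripper_force: 0.6
```

servo_tool(deltas="0 0 0 1 0 0 0; 0 0 0 0.5 0 0 0; 0 0 0 0 0 0 0; 0 0 0 0 0 0 0")

```text
time_s: 9.37
position: [0.5343, 0.1544, 0.0588]
tool_rot: [[-0.997, -0.08, 0.001], [-0.08, 0.997, -0.0], [-0.001, -0.0, -1.0]]
ft_force: [-3.9, 1.0, 12.9]
grip_width: 0.0003
gripper_force: 6.6
```

servo_tool(deltas="0 0 0 -8 0 0 0; 0 0 0 -30 0 0 0; 0 0.8 -36.2 0 0 0 0; 0 0.8 -36.2 0 0 0 0; 0 0.8 -36.2 0 0 0 0; 0 0.8 -36.2 0 0 0 0; 0 0.8 -36.2 0 0 0 0; 0 0.8 -36.2 0 0 0 0")

```text
time_s: 10.03
position: [0.5466, -0.0644, 0.0957]
tool_rot: [[-0.997, -0.08, -0.0], [-0.08, 0.997, -0.0], [0.0, -0.0, -1.0]]
ft_force: [0.8, 0.1, -0.6]
grip_width: 0.0001
gripper_force: 0.0
```

servo_tool(deltas="0 0.8 -36.2 0 0 0 0; 0 0 0 0 0 0 0; 0 0 0 0 0 0 0; 0 0 0 0 0 0 0")

```text
time_s: 10.37
position: [0.5487, -0.0984, 0.0955]
tool_rot: [[-0.997, -0.08, -0.001], [-0.08, 0.997, 0.0], [0.001, 0.0, -1.0]]
ft_force: [0.0, -0.5, -0.9]
grip_width: 0.0001
gripper_force: 0.0
```

```bash
python3 m.py w4 | head -8
python3 - <<'E'
import cv2
cv2.imwrite("pics/w4c.png",cv2.resize(cv2.imread("pics/w4.png"),(768,576)))
E
```

```text
10.3667 [ 0.5487 -0.0984  0.0955] [[-0.9968 -0.0797 -0.0007]
 [-0.0797  0.9968  0.0003]] [ 0.0441 -0.4933 -0.8918] 6.236188925508695e-05
cam [ 0.4714 -0.1054  0.2372] axis [ 0.3013  0.0253 -0.9532]
power_rocker_end 0.89 [372.9 253.9] [ 0.5642 -0.0153  0.069 ] depth [ 0.5681 -0.0114  0.0618]
start_key_top 0.96 [256.7 225.9] [ 0.5507 -0.0986  0.066 ] depth [ 0.5511 -0.0986  0.0651]
stop_key_top 0.88 [501.7 224.1] [0.5356 0.0692 0.066 ] depth [0.536  0.0703 0.0649]
salt 0.58 [261.9 114.8] [ 0.4768 -0.1011  0.05  ] depth [ 0.4753 -0.1023  0.104 ]
```

View pics/w4c.png

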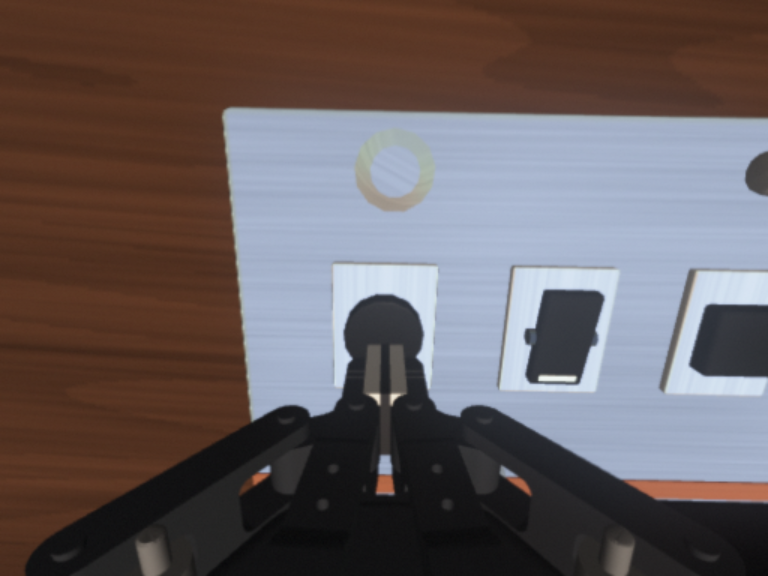

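The tip is centred over the round key at (384,335). The rocker, at (565,337), is on. Full travel is at z of about 0.060, so press down 36 mm to about 0.0595.

servo_tool(deltas="0 -1.5 0 10 0 0 0; 0 0 0 10 0 0 0; 0 0 0 6 0 0 0; 0 0 0 4 0 0 0; 0 0 0 3 0 0 0; 0 0 0 2.5 0 0 0; 0 0 0 0 0 0 0; 0 0 0 0 0 0 0")

```text
time_s: 11.43
position: [0.5501, -0.0983, 0.0603]
tool_rot: [[-0.997, -0.08, -0.001], [-0.08, 0.997, 0.0], [0.001, 0.0, -1.0]]
ft_force: [-4.1, 0.6, 5.2]
grip_width: 0.0002
gripper_force: 2.3
```

servo_tool(deltas="0 0 0 0.5 0 0 0; 0 0 0 0 0 0 0; 0 0 0 0 0 0 0; 0 0 0 0 0 0 0; 0 0 0 0 0 0 0; 0 0 0 0 0 0 0; 0 0 0 0 0 0 0; 0 0 0 0 0 0 0")

```text
time_s: 12.1
position: [0.5502, -0.0983, 0.06]
tool_rot: [[-0.997, -0.08, -0.0], [-0.08, 0.997, 0.0], [0.0, 0.0, -1.0]]
ft_force: [-4.5, 1.0, 6.7]
grip_width: -0.0
gripper_force: 3.4
```

servo_tool(deltas="0 0 0 0.3 0 0 0; 0 0 0 0 0 0 0; 0 0 0 0 0 0 0; 0 0 0 0 0 0 0; 0 0 0 0 0 0 0; 0 0 0 0 0 0 0; 0 0 0 0 0 0 0; 0 0 0 0 0 0 0")

```text
time_s: 12.77
position: [0.5502, -0.0983, 0.06]
tool_rot: [[-0.997, -0.08, -0.0], [-0.08, 0.997, 0.0], [0.0, 0.0, -1.0]]
ft_force: [-5.0, 2.1, 8.8]
grip_width: 0.0001
gripper_force: 4.6
```

servo_tool(deltas="0 0 0 0 0 0 0; 0 0 0 0 0 0 0; 0 0 0 0 0 0 0; 0 0 0 0 0 0 0; 0 0 0 0 0 0 0; 0 0 0 0 0 0 0; 0 0 0 0 0 0 0; 0 0 0 0 0 0 0")

```text
time_s: 13.43
position: [0.5502, -0.0983, 0.06]
tool_rot: [[-0.997, -0.08, -0.0], [-0.08, 0.997, -0.0], [0.0, -0.0, -1.0]]
ft_force: [-4.6, 1.8, 8.8]
grip_width: -0.0003
gripper_force: 4.6
```

servo_tool(deltas="0 0 0 0 0 0 0; 0 0 0 0 0 0 0; 0 0 0 0 0 0 0; 0 0 0 0 0 0 0; 0 0 0 0 0 0 0; 0 0 0 0 0 0 0; 0 0 0 0 0 0 0; 0 0 0 0 0 0 0")

```text
time_s: 14.1
position: [0.5502, -0.0983, 0.06]
tool_rot: [[-0.997, -0.08, -0.0], [-0.08, 0.997, -0.0], [0.0, -0.0, -1.0]]
ft_force: [-4.9, 2.1, 9.3]
grip_width: -0.0004
gripper_force: 4.6
```

servo_tool(deltas="0 0 0 -5 0 0 0; 0 0 0 -15 0 0 0; 0 0 0 -35 0 0 0; 0 0 0 -35 0 0 0; 0 0 0 -35 0 0 0; 0 20 25 -10 0 0 0; 0 30 25 0 0 0 0; 0 30 25 0 0 0 0")

```text
time_s: 14.77
position: [0.4643, -0.0297, 0.1949]
tool_rot: [[-0.997, -0.08, 0.003], [-0.08, 0.997, -0.001], [-0.003, -0.001, -1.0]]
ft_force: [1.0, -0.1, -1.2]
grip_width: 0.0001
gripper_force: 0.0
```

servo_tool(deltas="0 30 25 0 0 0 0; 0 10 25 0 0 0 0; 0 0 0 0 0 0 0; 0 0 0 0 0 0 0; 0 0 0 0 0 0 0; 0 0 0 0 0 0 0")

```text
time_s: 15.27
position: [0.4217, 0.0157, 0.1943]
tool_rot: [[-0.997, -0.079, 0.001], [-0.079, 0.997, -0.0], [-0.001, -0.0, -1.0]]
ft_force: [-0.3, -0.8, 0.8]
grip_width: -0.0002
gripper_force: 0.0
```

```bash
python3 m.py w5
python3 - <<'E'
from h import *
p=env.get_image("top")
for n,z in [("heat_key_top",.059),("salt",.05),("pepper",.05),("pot",.056),("bowl",.056)]:
    for r in env.spot_point(n,p)[:1]: print(n,round(r["conf"],2),world(p,r["uv"],z))
E
```

```text
15.2667 [0.4217 0.0157 0.1943] [[-0.9968 -0.0793  0.0006]
 [-0.0793  0.9968 -0.0003]] [-0.2758 -0.779   0.7952] -0.0001693785476353836
cam [0.3443 0.0088 0.3359] axis [ 0.3025  0.0245 -0.9528]
heat_key_top 0.63 [360.5 278.5] [0.5269 0.1457 0.066 ] depth [0.5324 0.1498 0.0579]
start_key_top 0.94 [154.8 282.3] [ 0.5514 -0.0941  0.066 ] depth [ 0.5522 -0.0945  0.0649]
stop_key_top 0.5 [298.4 280.5] [0.5356 0.0738 0.066 ] depth [0.4136 0.0323 0.2381]
salt 0.67 [150.1 215.7] [ 0.4741 -0.1027  0.05  ] depth [ 0.4634 -0.0936  0.0735]
spoon 0.84 [350.3 212.3] [0.4516 0.125  0.05  ] depth [0.4518 0.1252 0.0495]
heat_key_top 0.65 [0.53222448 0.15981409 0.059     ]
salt 0.75 [0.4477056  0.13632204 0.05      ]
pepper 0.6 [ 0.61297506 -0.0486729   0.05      ]
pot 0.74 [ 0.7536418  -0.05622034  0.056     ]
bowl 0.76 [0.73661818 0.11284318 0.056     ]
```

View pics/w5.png

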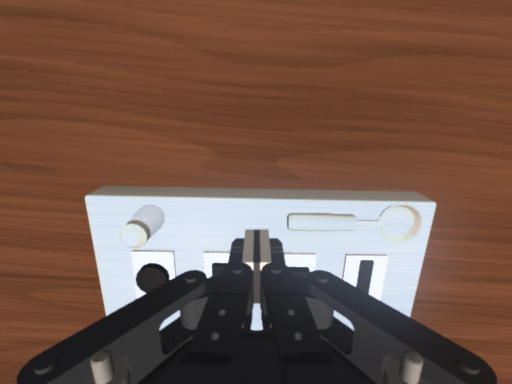

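The bar key at (364,278) reads 58 mm high, so it is in, and the round key at (154,280) reads 65 mm, so it is back up. Salt and spoon have not moved, and the arm is clear. Handing in.

```bash
python3 -c "
from rig import env
print(env.close_job())"
```

```text
the job is handed in; nothing more can be done
None
```

I tipped the rocker on, pushed the bar key in, held the round key down for about 2.7 s and released it, then handed the job in at about 15 s; the final pictures showed no disturbed tableware, but no verdict was returned.

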